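Push the stuck anvil out of a pellet die

ROBOT

A 6-joint arm with a two-finger parallel gripper is mounted at the origin on a cart in front of the work surface, level with it; the furniture and walls round the work are solid. World frame = base frame: x ahead of the robot, y to its left, z up, the work surface at z = 0. Lengths are in m, angles in rad, forces in N, time in s.
With the tool pointing down it reaches from about 0.375 to 0.9 m from the base axis. Payload 3.1 kg.
Tool frame: the origin (TCP) lies on the centre line of the jaws, within the pads' length; the fingertips stand robot.nose_length ahead of it and the grasp point (between the pads) lies 6 mm ahead of it (robot.nose_length is the distance from the TCP to the fingertips, in m); z points along the fingers, y is the line along which they close (so a half turn about z gives the same grasp; the last joint's range is limited). The gripper opens to 87 mm and grips with 3 to 60 N. Pads are 19 mm wide; open, the fingers measure 117 mm over their backs; the gripper's body (75 mm by 190 mm) begins 51 mm behind the grasp point.
Start: joints at [1.167, 0.527, 1.433, -0, 1.181, -0.178], TCP at [0.14, 0.609, 0.248] pointing down, gripper open.
Joint ranges: [-3.08, 3.08], [-0.75, 2.2], [0.22, 2.44], [-1.43, 4.57], [0, 2.65], [-2.85, 2.85]. Speed limits (rad/s): [2.79, 2.79, 3.14, 3.14, 3.14, 3.14].

INTERFACE

Orientations are given as a unit quaternion [x, y, z, w].
In Python, from rig import robot gives the robot as it stands.
- The arm moves only by the shell command python3 -m crank 'ROWS' [FORCE]. ROWS is JSON, one flat list of numbers, 7 for each row, row after row: the shift along the tool's x, y, z in mm, then the turn, a rotation vector about the tool's x, y, z in degrees, then the closure in counts, from 0 (fully open) to 255 (shut). In form: [x, y, z, ax, ay, az, fingers, x, y, z, ax, ay, az, fingers, ...]. A call has exactly 5 rows; each row is the pose to reach, as a shift and turn from the pose commanded when the call began, along the tool's axes at that moment; what a row does not reach only later rows make up. A row lasts 1/12 s, in which the tool goes at most 41.7 mm and 7.16 degrees, less where a joint would pass 70% of its speed; a pose out of reach is approached as far as the arm can. A call with a gripper value outside its range is refused whole. The fingers move at their own pace and stop on an object; FORCE is the grip in N (left out, the last holds). Time passes only in rows, so rows that repeat a pose let the fingers close, or fill a call up. It gives the time, the measured TCP pose, the force, the opening and the grip force at its end, in the units of the state.
- robot.get_obs(): the state, without advancing time (a new reading comes with each control period).
- robot.camera(name): name is "side" or "top"; returns a dict with "pixels" (480x640x3 uint8, red, green, blue), "intrinsics" (3x3 intrinsics, pixels), "k1" (the pictures are not rectified: a ray, as slopes to the right and down, at radius r is drawn at 1 + k1 r^2 times it, then the intrinsics apply), "extrinsics" (4x4, takes a point from camera to world coordinates). Camera axes: x right, y down, z forward; pixel columns grow to the right and rows downward; lengths in m; the calibration is good to about 2 mm. A picture is of the moment at which its call begins. There is no depth.
- robot.hand_in(): hands the job in; it is judged then, once.
The state is a dict: "time": time; "q": joint angles; "joint_velocities": joint speeds; "joint_torque": joint torques, N m; "position": TCP position; "tool_rot": TCP orientation; "ft_force": force on the tool from outside, world axes, zero at the start; "moment": the same for the moment, N m; "grip_width": finger opening in m; "grip_force": force on a finger pad.
Only numpy, scipy, OpenCV 4.12 (cv2) and the standard library are available. Lean on these libraries where they do the work, as an engineer would, in place of code of your own. Each camera call takes 0.05 s, during which the arm holds its last target. There are 200 camera calls.

TASK

The steel anvil is stuck in the bore of the pellet die. Take the slim push rod from the rack, put it down the die's bore and push the anvil right through so that it drops into the tray below; leave the rod standing in the die with its collar resting on the die's top, and let go. Leave the thick rod hanging in the rack.

Things in the scene. Friction and masses are not known exactly. Their poses are not given: they have to be found in the camera images.
- die_stand: Fixed steel pellet die on a stand. Origin: centre of the underside, on the bore axis; z up. Tray 130x130 mm, floor 5 mm, rim 18 mm; over it on three pillars the round die: underside at z=52 mm, foot flange diameter 100, body 64, flat top face at z=102. Vertical through bore diameter 30, mouth flared to 44. Four spring pads at z=55-69 stand at most 2 mm into the bore: the slim rod passes freely.
- anvil: Loose steel cylinder, diameter 28.5 mm, 22 high, 0.1 kg; origin at its centre, z along its axis. Starts upright in the die's bore, centre 67 mm above the stand's underside, held by the spring pads: a downward push of about 12 N moves it, its weight plus the rod's does not. It drops into the tray once its top has passed below the pads (centre below about 44 mm).
- push_rod: Slim steel rod, 0.3 kg, axis z up. Origin: on the axis at the collar's underside. Shaft diameter 20 mm, 54 long below the origin; collar diameter 58, z=0-6; dark handle diameter 24, z=6-56. Hangs upright by its collar in either of two holes, 110 mm apart, of an open fixed grey rack 80x230 mm (long side along the line through both rods), top at world z=90. Collar on die: the anvil is out.
- thick_rod: The thick rod, a bystander: same form, length and origin as the slim rod, but shaft diameter 33 mm (too thick for the bore), collar 64, handle 36. Hangs in the rack's other hole.
Things that resemble listed ones, but are neither listed nor needed, are in the scene too. What is shaped like the push_rod but pink or yellow is not meant.

How it is judged:
On the way:
1. the slim rod's end is in the bore and presses on the anvil (contact force between push_rod and anvil above 1 N and horizontal distance between push_rod and die_stand below 0.012 m and z of push_rod in the frame of die_stand below 0.15 m), for 0.1 s.
At the end, for the whole second after the job is handed in: Anvil at rest in the tray (centre under 36 mm above the stand's underside, within 85 mm of the bore axis); slim rod in the bore, released, at rest, upright within 10 degrees, collar within 8 mm of the die's top; thick rod still in the rack (moved under 40 mm) (z of anvil in the frame of die_stand below 0.036 m and horizontal distance between anvil and die_stand below 0.085 m and z of push_rod in the frame of die_stand between 0.094 and 0.11 m and horizontal distance between push_rod and die_stand below 0.012 m and angle between push_rod's own z axis and vertical below 0.17 rad and linear speed of push_rod below 0.02 m/s and linear speed of anvil below 0.03 m/s and distance of thick_rod from where it was at the start of the episode below 0.04 m); the robot touches nothing.
It fails at once if the thick rod is taken from the rack (distance of thick_rod from where it was at the start of the episode above 0.04 m).
It also fails if it takes over 45 s, if anything falls off the work surface, if the arm or the gripper's body presses on something with over 40 N, if the wrist force passes 120 N, or if a joint passes its speed limit or range.

## Working session

There is one attempt and no reset: what is moved stays moved. The work goes in short steps, Python scripts to look and compute and a shell command to move; the robot and the scene stay as the last step left them, time stands still between calls to the robot, and variables do not carry over. Pictures are saved under pics/ and viewed, at most 10 in all, crops included, and the job is handed in when it is done.

```bash
mkdir -p pics; ls; cat > h.py <<'E'
import numpy as np,cv2,sys,os
from rig import robot
from scipy.spatial.transform import Rotation as R
def cam(n,save=None):
    c=robot.camera(n)
    if save: cv2.imwrite('pics/'+save+'.png',c['pixels'][:,:,::-1])
    return c
def ray(c,u,v):
    K=np.array(c['intrinsics']);T=np.array(c['extrinsics'])
    d=np.array([(u-K[0,2])/K[0,0],(v-K[1,2])/K[1,1]]);s=d.copy()
    for _ in range(30): s=d/(1+c['k1']*(s@s))
    return T[:3,3],T[:3,:3]@np.array([s[0],s[1],1])
def onz(c,u,v,z):
    o,d=ray(c,u,v);return o+d*(z-o[2])/d[2]
def proj(c,p):
    K=np.array(c['intrinsics']);T=np.array(c['extrinsics'])
    q=T[:3,:3].T@(np.array(p)-T[:3,3]);s=q[:2]/q[2];s=s*(1+c['k1']*(s@s))
    return K[0,0]*s[0]+K[0,2],K[1,1]*s[1]+K[1,2]
E
python3 - <<'E'
from h import *
for n in('top','side'):
    c=cam(n,n+'0');print(n,np.round(c['extrinsics'],3).tolist(),np.round(c['intrinsics'],1).tolist(),c['k1'])
print(robot.get_obs(),robot.nose_length)
E
```

```text
pics
top [[-0.017, -0.981, 0.191, 0.256], [-1.0, 0.022, 0.021, -0.09], [-0.025, -0.191, -0.981, 1.138], [0.0, 0.0, 0.0, 1.0]] [[598.2, 0.0, 321.5], [0.0, 598.2, 242.1], [0.0, 0.0, 1.0]] 0.04568151880021538
side [[0.851, -0.334, 0.406, 0.004], [-0.525, -0.523, 0.671, -0.837], [-0.012, -0.784, -0.62, 0.764], [0.0, 0.0, 0.0, 1.0]] [[542.7, 0.0, 326.3], [0.0, 542.7, 241.2], [0.0, 0.0, 1.0]] 0.04587263775971405
{'time': 0.1, 'q': array([ 1.16651576e+00,  5.28349058e-01,  1.43380066e+00, -2.30841026e-05,
        1.18140364e+00, -1.78540676e-01]), 'joint_velocities': array([-0.00079384, -0.00105483, -0.00362196, -0.00031788,  0.00179767,
       -0.0014156 ]), 'joint_torque': array([-1.06854416e-04, -4.40986168e+01, -1.77149606e+01,  6.34557917e-02,
        5.34640008e-02, -7.26739859e-05]), 'position': array([0.13964369, 0.608557  , 0.24667586]), 'tool_rot': array([ 1.12626026e-01,  9.93636964e-01, -9.42086549e-04, -2.71435025e-04]), 'ft_force': array([-0.3894509 , -0.15285124,  0.52895902]), 'moment': array([ 0.02137205,  0.03940072, -0.02602168]), 'grip_force': 0.0, 'grip_width': 0.0868908745785053} 0.025
```

View pics/top0.png

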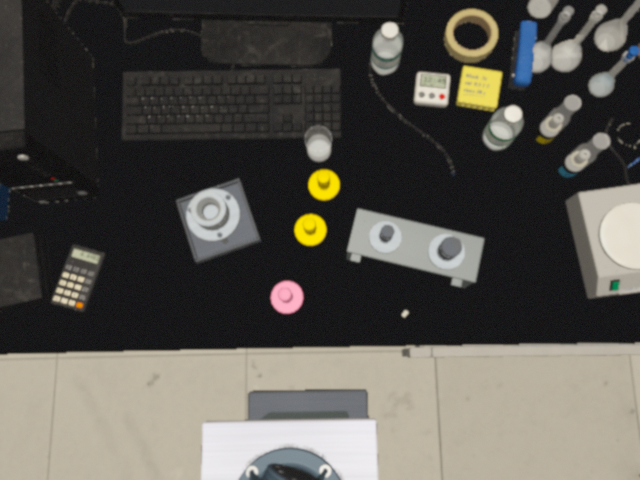

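View pics/side0.png

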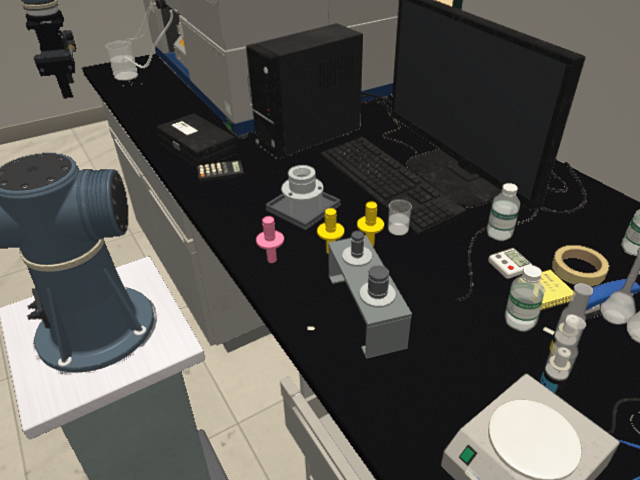

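Top view: the slim rod candidate is at (386,234) with the smaller collar and handle. The thick rod is at (450,250), with pink at (287,297), yellows at (310,229) and (324,185), and the die at (210,212). In the side view slim is at (357,245) and thick at (378,285). Next I'll measure both rods and the die, and check the choice in one crop.

```bash
cat > m.py <<'E'
from h import *
def blobs(c,box,lo,hi=256,mn=30):
    x0,y0,x1,y1=box;g=cv2.cvtColor(c['pixels'],cv2.COLOR_RGB2GRAY)[y0:y1,x0:x1].astype(int)
    m=((g>=lo)&(g<hi)).astype(np.uint8)
    cs,_=cv2.findContours(m,cv2.RETR_EXTERNAL,cv2.CHAIN_APPROX_NONE)
    out=[]
    for k in cs:
        if cv2.contourArea(k)<mn: continue
        (x,y),ax,a=cv2.fitEllipse(cv2.convexHull(k)) if len(cv2.convexHull(k))>=5 else ((0,0),(0,0),0)
        out.append((round(x+x0,1),round(y+y0,1),np.round(ax,1).tolist(),cv2.contourArea(k)))
    return out
E
python3 - <<'E'
from m import *
t=cam('top');s=cam('side')
print('coll top');
for b in blobs(t,(350,205,490,290),185): print(b,onz(t,b[0],b[1],.096).round(4))
print('coll side')
for b in blobs(s,(325,225,415,320),185): print(b,onz(s,b[0],b[1],.096).round(4))
print('handle top')
for b in blobs(t,(365,215,475,272),0,110): print(b,onz(t,b[0],b[1],.146).round(4))
print('die')
for L in(150,175,200):
  for b in blobs(t,(180,183,250,250),L): print(L,b,onz(t,b[0],b[1],.102).round(4))
  for b in blobs(s,(275,160,330,205),L): print('s',L,b,onz(s,b[0],b[1],.102).round(4))
a=cv2.resize(t['pixels'][180:300,170:330],None,fx=2.5,fy=2.5,interpolation=cv2.INTER_CUBIC)
b=cv2.resize(t['pixels'][180:300,340:500],None,fx=2.5,fy=2.5,interpolation=cv2.INTER_CUBIC)
d=cv2.resize(s['pixels'][150:230,250:357],None,fx=3.75,fy=3.75,interpolation=cv2.INTER_CUBIC)[:300,:400]
e=cv2.resize(s['pixels'][225:325,315:448],None,fx=3.02,fy=3,interpolation=cv2.INTER_CUBIC)[:300,:400]
f=lambda i:cv2.resize(i,(400,300))
cv2.imwrite('pics/crop1.png',np.vstack([np.hstack([f(a),f(b)]),np.hstack([f(d),f(e)])])[:,:,::-1])
E
```

```text
coll top
(446.3, 251.1, [34.3, 36.5], 414.5) [ 0.4381 -0.2865  0.096 ]
(385.0, 236.4, [31.3, 32.6], 769.5) [ 0.4669 -0.1802  0.096 ]
coll side
(377.3, 292.8, [24.3, 35.1], 288.5) [ 0.4393 -0.2878  0.096 ]
(356.8, 254.6, [18.4, 28.9], 230.5) [ 0.4682 -0.1811  0.096 ]
(370.5, 223.4, [15.5, 25.6], 98.5) [ 0.5487 -0.1128  0.096 ]
(333.5, 231.5, [12.0, 21.2], 116.5) [ 0.4695 -0.095   0.096 ]
handle top
(362.6, 254.6, [3.2, 4.7], 454.5) [ 0.4264 -0.1372  0.146 ]
(445.7, 251.3, [14.8, 16.9], 90.0) [ 0.4291 -0.276   0.146 ]
(384.9, 236.5, [9.0, 10.2], 46.0) [ 0.4566 -0.1757  0.146 ]
(496.4, 242.8, [11.1, 31.2], 841.0) [ 0.4417 -0.3607  0.146 ]
die
150 (212.6, 214.3, [51.6, 54.5], 2146.0) [0.5128 0.1261 0.102 ]
s 150 (302.1, 187.6, [22.4, 40.9], 282.5) [0.4927 0.074  0.102 ]
s 150 (301.3, 172.2, [13.9, 26.4], 266.5) [0.5241 0.1328 0.102 ]
175 (212.6, 214.3, [50.2, 52.8], 1947.0) [0.5128 0.1261 0.102 ]
s 175 (302.0, 187.4, [22.1, 40.5], 231.0) [0.4929 0.0748 0.102 ]
s 175 (301.4, 172.2, [13.4, 25.6], 247.5) [0.5243 0.1326 0.102 ]
200 (201.5, 225.8, [17.5, 36.0], 201.5) [0.4922 0.1455 0.102 ]
200 (227.9, 217.0, [17.8, 35.7], 223.0) [0.5072 0.0987 0.102 ]
200 (209.0, 206.5, [31.1, 38.5], 833.5) [0.5273 0.1328 0.102 ]
s 200 (286.0, 187.5, [7.5, 13.5], 49.5) [0.4624 0.0939 0.102 ]
s 200 (307.0, 189.6, [16.6, 32.2], 99.0) [0.4979 0.0609 0.102 ]
s 200 (301.4, 172.0, [12.4, 25.2], 227.0) [0.5247 0.1334 0.102 ]
```

View pics/crop1.png

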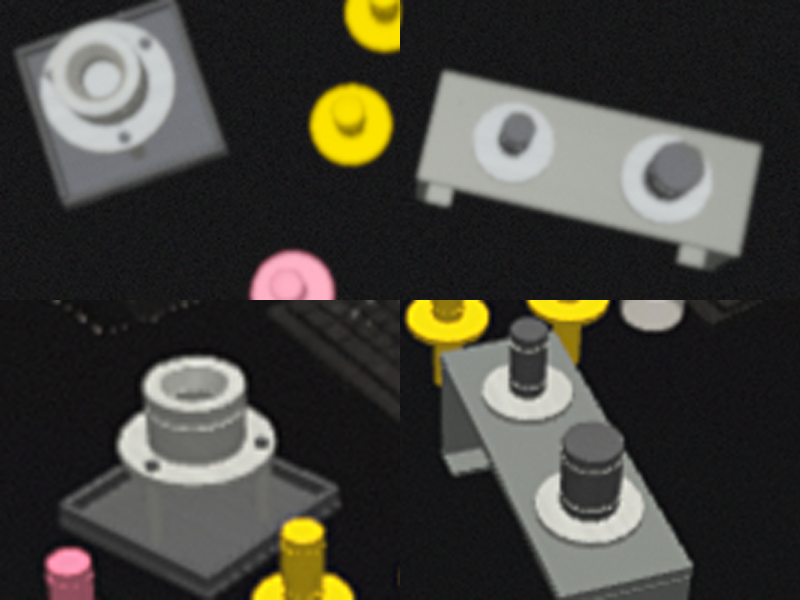

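The crop confirms slim at top (385,236), with the narrower handle and smaller collar, and thick at (446,251). The two views agree to about 1.5 mm, and the rods come out 110 mm apart as specified. The pink and yellow rods stand elsewhere. Next I'll refine the die and compute the shifts.

```bash
cat > tgt.py <<'E'
from h import *
def shift(*ps):
    o=robot.get_obs();M=R.from_quat(o['tool_rot'])
    for p in ps: print(p,'->',(M.inv().apply(np.array(p)-o['position'])*1000).round(1))
E
python3 - <<'E'
from tgt import *
t=cam('top')
g=cv2.cvtColor(t['pixels'],cv2.COLOR_RGB2GRAY)
big=cv2.resize(g[185:240,180:245],None,fx=4,fy=4,interpolation=cv2.INTER_CUBIC)
for (r0,r1) in((56,76),(25,40)):
    c=cv2.HoughCircles(cv2.GaussianBlur(big,(5,5),0),cv2.HOUGH_GRADIENT,1,10,param1=80,param2=12,minRadius=r0,maxRadius=r1)
    if c is not None:
        for x,y,r in c[0][:3]:
            u,v=(x+.5)/4-.5+180,(y+.5)/4-.5+185;print(u,v,r/4,onz(t,u,v,.102).round(4),onz(t,u,v,.078).round(4))
print('proj die est',proj(t,(.5245,.133,.102)),'tower',onz(t,95,195,0),'pad',onz(t,40,235,.05))
shift((.30,.38,.25),(.47,.1,.25),(.4675,-.1808,.25),(.4675,-.1808,.129))
E
```

```text
207.5 207.25 18.3 [0.526  0.1355 0.102 ] [0.5322 0.1407 0.078 ]
211.5 212.25 17.675 [0.5166 0.1281 0.102 ] [0.5226 0.1332 0.078 ]
206.5 221.0 17.675 [0.5007 0.1368 0.102 ] [0.5064 0.142  0.078 ]
210.5 211.25 7.325 [0.5185 0.13   0.102 ] [0.5245 0.135  0.078 ]
207.75 219.25 6.775 [0.5039 0.1346 0.102 ] [0.5096 0.1398 0.078 ]
229.25 219.0 6.55 [0.5035 0.0962 0.102 ] [0.5092 0.1005 0.078 ]
proj die est (np.float64(208.86039575067937), np.float64(208.00767101648628)) tower [0.58235705 0.38018893 0.        ] pad [0.49303122 0.45729009 0.05      ]
(0.3, 0.38, 0.25) -> [-207.4 -187.2   -2.8]
(0.47, 0.1, 0.25) -> [-435.8 -422.    -2.6]
(0.4675, -0.1808, 0.25) -> [-496.2 -696.2   -2.3]
(0.4675, -0.1808, 0.129) -> [-496.2 -696.1  118.7]
```

```bash

python3 -m crank '[-21,-19,0,0,0,0,0,-42,-38,0,0,0,0,0,-63,-57,0,0,0,0,0,-84,-76,0,0,0,0,0,-104,-94,0,0,0,0,0]' 
python3 -m crank '[-21,-19,0,0,0,0,0,-42,-38,0,0,0,0,0,-63,-57,0,0,0,0,0,-84,-76,0,0,0,0,0,-104,-94,0,0,0,0,0]' 
python3 -m crank '[-23,-24,0,0,0,0,0,-46,-48,0,0,0,0,0,-69,-71,0,0,0,0,0,-92,-95,0,0,0,0,0,-114,-118,0,0,0,0,0]' 
python3 -c "
from tgt import *
print(robot.get_obs()['q'],robot.get_obs()['tool_rot']);shift((.47,.1,.25),(.4675,-.1808,.25))"
```

```text
time: 0.67
position: [0.2207, 0.4929, 0.2475]
tool_rot: [0.112, 0.994, -0.0, 0.0]
ft_force: [-0.2, -0.5, -0.7]
grip_width: 0.0869
grip_force: 0.0
time: 1.08
position: [0.3011, 0.3781, 0.2476]
tool_rot: [0.113, 0.994, 0.0, 0.0]
ft_force: [1.0, -0.6, -0.0]
grip_width: 0.087
grip_force: 0.0
time: 1.5
position: [0.3859, 0.2373, 0.2477]
tool_rot: [0.113, 0.994, 0.0, 0.0]
ft_force: [1.3, 0.7, 1.1]
grip_width: 0.087
grip_force: 0.0
[ 3.03817245e-01  2.96747943e-01  1.84747165e+00 -8.02984203e-05
  9.96967625e-01 -1.04112819e+00] [1.12663940e-01 9.93633129e-01 5.12211841e-05 1.99020073e-04]
(0.47, 0.1, 0.25) -> [-112.7 -115.    -2.3]
(0.4675, -0.1808, 0.25) -> [-173.2 -389.2   -2.3]
```

```bash

python3 -m crank '[-23,-23,0,0,0,0,0,-46,-46,0,0,0,0,0,-68,-69,0,0,0,0,0,-90,-92,0,0,0,0,0,-113,-115,0,0,0,0,0]' >/dev/null
python3 -m crank '[-6,-27,0,0,0,0,0,-12,-55,0,0,0,0,0,-18,-82,0,0,0,0,0,-24,-110,0,0,0,0,0,-30,-137,0,0,0,0,0]' >/dev/null
python3 -m crank '[-6,-27,0,0,0,0,0,-12,-55,0,0,0,0,0,-18,-82,0,0,0,0,0,-24,-110,0,0,0,0,0,-30,-137,0,0,0,0,0]' 
python3 - <<'E'
from tgt import *
from m import blobs
print(robot.get_obs()['q']);shift((.4675,-.1808,.185),(.4675,-.1808,.129))
s=cam('side','side1')
E
```

```text
time: 2.75
position: [0.4665, -0.1805, 0.2476]
tool_rot: [0.113, 0.994, -0.0, 0.0]
ft_force: [0.1, 0.2, 0.7]
grip_width: 0.0867
grip_force: 0.0
[-5.93065249e-01  3.60292625e-01  1.74017463e+00 -1.07119554e-05
  1.04097194e+00 -1.93778499e+00]
(0.4675, -0.1808, 0.185) -> [-1.1 -0.  62.6]
(0.4675, -0.1808, 0.129) -> [ -1.   -0.  118.6]
```

View pics/side1.png

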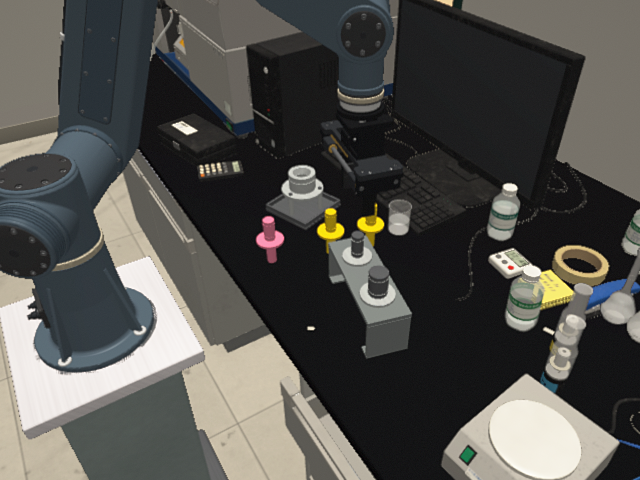

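The side view shows the open gripper straight over the slim rod's axis, jaws at about (375,180) and the rod handle at (357,243). Descending and gripping.

```bash

python3 -m crank '[-1,0,15,0,0,0,0,-1,0,30,0,0,0,0,-1,0,45,0,0,0,0,-1,0,58,0,0,0,0,-1,0,70,0,0,0,0]' 50
python3 -m crank '[0,0,12,0,0,0,0,0,0,24,0,0,0,0,0,0,36,0,0,0,0,0,0,45,0,0,0,0,0,0,52,0,0,0,0]'
python3 -m crank '[0,0,0,0,0,0,0,0,0,0,0,0,0,100,0,0,0,0,0,0,150,0,0,0,0,0,0,255,0,0,0,0,0,0,255]' 50
python3 -m crank '[0,0,0,0,0,0,255,0,0,0,0,0,0,255,0,0,0,0,0,0,255,0,0,0,0,0,0,255,0,0,0,0,0,0,255]' 50

```

```text
time: 3.22
position: [0.4676, -0.1791, 0.1768]
tool_rot: [0.113, 0.994, 0.0, -0.0]
ft_force: [-0.7, 0.4, 0.2]
grip_width: 0.0865
grip_force: 0.0
time: 3.63
position: [0.4675, -0.179, 0.1247]
tool_rot: [0.113, 0.994, 0.0, -0.0]
ft_force: [0.5, -0.0, 0.7]
grip_width: 0.0869
grip_force: 0.0
time: 4.05
position: [0.468, -0.1795, 0.1261]
tool_rot: [0.113, 0.994, -0.0, 0.001]
ft_force: [-0.2, -0.4, -0.3]
grip_width: 0.068
grip_force: 0.0
time: 4.47
position: [0.4677, -0.1793, 0.1256]
tool_rot: [0.113, 0.994, -0.0, 0.0]
ft_force: [-0.3, 0.1, 0.4]
grip_width: 0.035
grip_force: 0.0
```

```bash

python3 -m crank '[0,0,0,0,0,0,255,0,0,0,0,0,0,255,0,0,0,0,0,0,255,0,0,0,0,0,0,255,0,0,0,0,0,0,255]' 50
python3 -m crank '[0,0,-5,0,0,0,255,0,0,-10,0,0,0,255,0,0,-18,0,0,0,255,0,0,-26,0,0,0,255,0,0,-35,0,0,0,255]'
python3 -m crank '[0,0,-10,0,0,0,255,0,0,-20,0,0,0,255,0,0,-35,0,0,0,255,0,0,-50,0,0,0,255,0,0,-60,0,0,0,255]'
python3 - <<'E'
from tgt import *
shift((.525,.1342,.22))
cam('side','side2')
E
```

```text
time: 4.88
position: [0.4677, -0.1794, 0.1255]
tool_rot: [0.113, 0.994, -0.0, 0.0]
ft_force: [-0.2, -0.8, 0.3]
grip_width: 0.0229
grip_force: 50.0
time: 5.3
position: [0.4676, -0.1791, 0.1614]
tool_rot: [0.113, 0.994, 0.0, -0.0]
ft_force: [0.3, 0.3, -3.5]
grip_width: 0.0234
grip_force: 50.0
time: 5.72
position: [0.4681, -0.1794, 0.2227]
tool_rot: [0.113, 0.994, -0.001, 0.001]
ft_force: [0.0, 0.4, -2.9]
grip_width: 0.0231
grip_force: 50.0
(0.525, 0.1342, 0.22) -> [ 14.7 318.4   2.4]
```

View pics/side2.png

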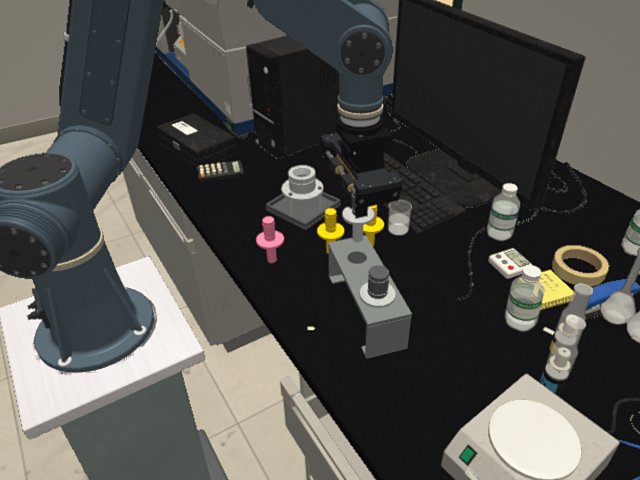

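The rod is lifted and held: its collar is at (358,215) and its shaft is clear of the empty hole at (357,258), with the thick rod still in place. Carrying it over the die.

```bash

python3 -m crank '[1,25,-10,0,0,0,255,3,57,-10,0,0,0,255,4,90,-10,0,0,0,255,6,125,-10,0,0,0,255,7,159,-10,0,0,0,255]'
python3 -m crank '[1,34,0,0,0,0,255,3,68,0,0,0,0,255,5,100,0,0,0,0,255,6,130,0,0,0,0,255,7,159,0,0,0,0,255]'
python3 -m crank '[0,0,0,0,0,0,255,0,0,0,0,0,0,255,0,0,0,0,0,0,255,0,0,0,0,0,0,255,0,0,0,0,0,0,255]'
python3 - <<'E'
from tgt import *
shift((.525,.1342,.20))
s=cam('side','side3');t=cam('top','top3')
a=cv2.resize(s['pixels'][100:250,220:420],(800,600),interpolation=cv2.INTER_CUBIC)
cv2.imwrite('pics/crop3.png',a[:,:,::-1])
p=robot.get_obs()['position']
print('rod tip, collar pix',proj(s,p-[0,0,.0895]),proj(s,p-[0,0,.0355]),'die',proj(s,(.525,.1342,.102)))
E
```

```text
time: 6.18
position: [0.496, -0.0212, 0.2309]
tool_rot: [0.113, 0.994, 0.0, -0.0]
ft_force: [1.4, -1.0, -3.8]
grip_width: 0.0231
grip_force: 50.0
time: 6.6
position: [0.5248, 0.1357, 0.2307]
tool_rot: [0.112, 0.994, 0.0, -0.0]
ft_force: [0.3, 0.1, -3.0]
grip_width: 0.0233
grip_force: 50.0
time: 7.02
position: [0.525, 0.1327, 0.2306]
tool_rot: [0.113, 0.994, -0.0, -0.0]
ft_force: [-0.6, -0.8, -3.4]
grip_width: 0.0228
grip_force: 50.0
(0.525, 0.1342, 0.2) -> [ 0.4  1.5 30.6]
rod tip, collar pix (np.float64(301.00945522036886), np.float64(157.3718958765987)) (np.float64(300.00983529170975), np.float64(136.07292138790922)) die (np.float64(301.3364421708053), np.float64(171.8193692552844))
```

View pics/crop3.png

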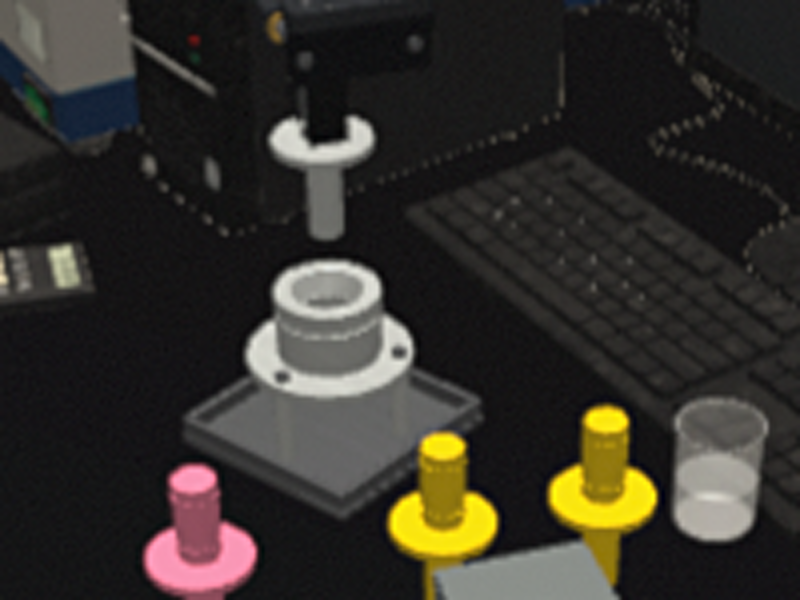

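In the side crop the shaft is at pixel x≈301 and the die bore at ≈302, with the rod upright, so they are aligned to about 1 mm. Lowering.

```bash

python3 -m crank '[0,1,10,0,0,0,255,0,1,20,0,0,0,255,0,1,28,0,0,0,255,0,1,35,0,0,0,255,0,1,40,0,0,0,255]'
python3 -m crank '[0,0,4,0,0,0,255,0,0,8,0,0,0,255,0,0,12,0,0,0,255,0,0,15,0,0,0,255,0,0,18,0,0,0,255]'
python3 -c "
from tgt import *
print(robot.get_obs()['moment'])"
```

```text
time: 7.53
position: [0.5247, 0.1347, 0.1889]
tool_rot: [0.113, 0.994, -0.0, -0.001]
ft_force: [-0.1, -0.8, -2.7]
grip_width: 0.0231
grip_force: 50.0
time: 7.95
position: [0.5256, 0.1348, 0.1724]
tool_rot: [0.113, 0.994, 0.0, 0.0]
ft_force: [0.1, 0.2, -3.4]
grip_width: 0.0229
grip_force: 50.0
[0.01952859 0.03110889 0.00991217]
```

```bash

python3 -m crank '[0,0,2,0,0,0,255,0,0,4,0,0,0,255,0,0,6,0,0,0,255,0,0,8,0,0,0,255,0,0,10,0,0,0,255]'
python3 -m crank '[0,0,2,0,0,0,255,0,0,4,0,0,0,255,0,0,6,0,0,0,255,0,0,8,0,0,0,255,0,0,10,0,0,0,255]'
```

```text
time: 8.37
position: [0.5264, 0.1348, 0.1641]
tool_rot: [0.113, 0.994, 0.0, 0.001]
ft_force: [-1.1, -0.4, 8.3]
grip_width: 0.023
grip_force: 50.0
time: 8.78
position: [0.5264, 0.1348, 0.1544]
tool_rot: [0.113, 0.994, 0.0, 0.001]
ft_force: [-2.4, 0.1, 7.6]
grip_width: 0.0231
grip_force: 50.0
```

Contact is at the expected height and the anvil is moving with about 11 N. Continuing.

```bash

python3 -m crank '[0,0,2,0,0,0,255,0,0,4,0,0,0,255,0,0,6,0,0,0,255,0,0,8,0,0,0,255,0,0,10,0,0,0,255]'
python3 -m crank '[0,0,1,0,0,0,255,0,0,2,0,0,0,255,0,0,3,0,0,0,255,0,0,4,0,0,0,255,0,0,5,0,0,0,255]'
python3 - <<'E'
from h import *
s=cam('side')
cv2.imwrite('pics/crop4.png',cv2.resize(s['pixels'][100:250,220:420],(800,600),interpolation=cv2.INTER_CUBIC)[:,:,::-1])
E
```

```text
time: 9.2
position: [0.5263, 0.1349, 0.144]
tool_rot: [0.113, 0.994, 0.0, 0.001]
ft_force: [1.0, 0.0, -3.1]
grip_width: 0.0236
grip_force: 50.0
time: 9.62
position: [0.5253, 0.1347, 0.1375]
tool_rot: [0.113, 0.994, -0.0, -0.0]
ft_force: [-2.6, -0.0, 7.2]
grip_width: 0.023
grip_force: 50.0
```

View pics/crop4.png

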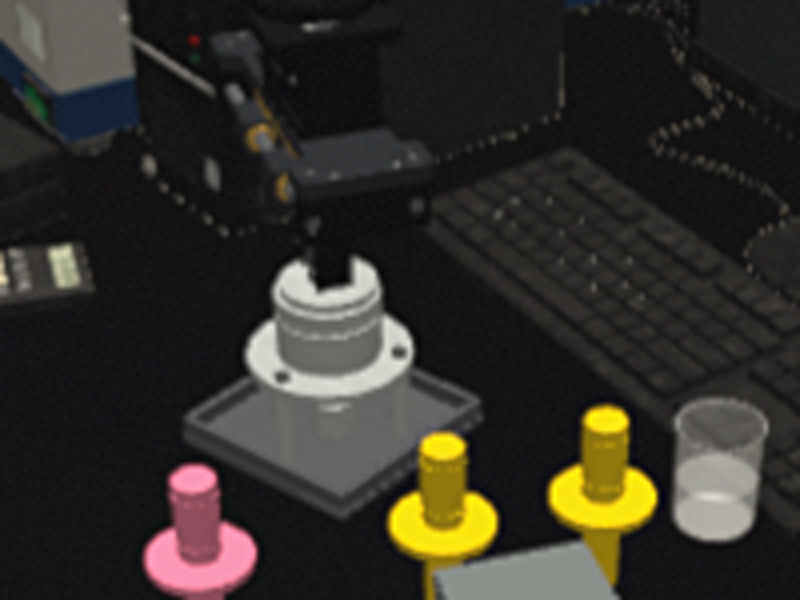

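The collar sits on the die (325,285 in the crop), and the anvil is visible in the tray under the die at (335,407). The force fell to the rod's weight and rose again when the collar landed. Releasing.

```bash

python3 -m crank '[0,0,0,0,0,0,200,0,0,0,0,0,0,150,0,0,0,0,0,0,100,0,0,0,0,0,0,50,0,0,0,0,0,0,0]'
python3 -m crank '[0,0,0,0,0,0,0,0,0,0,0,0,0,0,0,0,0,0,0,0,0,0,0,0,0,0,0,0,0,0,0,0,0,0,0]'
python3 -m crank '[0,0,0,0,0,0,0,0,0,0,0,0,0,0,0,0,-10,0,0,0,0,0,0,-20,0,0,0,0,0,0,-35,0,0,0,0]'
python3 -m crank '[0,0,-20,0,0,0,0,0,0,-40,0,0,0,0,0,0,-60,0,0,0,0,0,0,-80,0,0,0,0,0,0,-95,0,0,0,0]'
python3 - <<'E'
from m import *
s=cam('side')
for b in blobs(s,(275,150,330,180),175): print(b,onz(s,b[0],b[1],.108).round(4))
cv2.imwrite('pics/crop5.png',cv2.resize(s['pixels'][100:325,200:500],(800,600),interpolation=cv2.INTER_CUBIC)[:,:,::-1])
E
```

```text
time: 10.08
position: [0.5259, 0.1348, 0.1378]
tool_rot: [0.113, 0.994, 0.0, 0.001]
ft_force: [0.9, -0.0, -0.8]
grip_width: 0.0423
grip_force: 0.0
time: 10.5
position: [0.5255, 0.1347, 0.1376]
tool_rot: [0.113, 0.994, 0.0, 0.0]
ft_force: [-0.3, 1.2, 0.3]
grip_width: 0.0753
grip_force: 0.0
time: 10.92
position: [0.525, 0.1347, 0.173]
tool_rot: [0.113, 0.994, -0.0, -0.001]
ft_force: [0.2, 0.2, 0.2]
grip_width: 0.0864
grip_force: 0.0
time: 11.33
position: [0.5261, 0.1348, 0.2707]
tool_rot: [0.113, 0.994, 0.0, 0.002]
ft_force: [0.6, -0.1, -0.7]
grip_width: 0.0874
grip_force: 0.0
(300.7, 170.5, [13.1, 24.8], 125.0) [0.522  0.1313 0.108 ]
```

View pics/crop5.png

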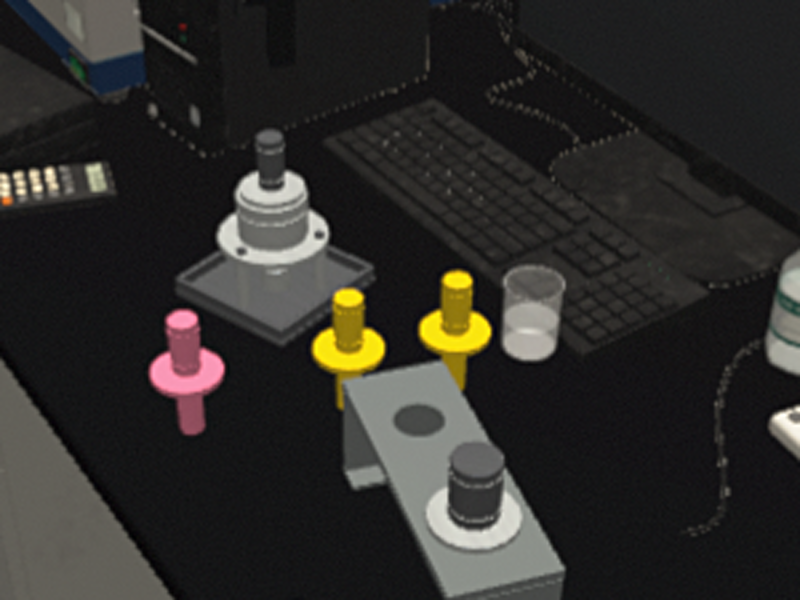

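The rod stands upright in the die (272,180 in the crop) with its collar on the top face. The anvil is in the tray at (278,270), the thick rod is still in the rack at (475,490), and the gripper is clear. Handing in.

```bash
python3 -c "
from rig import robot
print(robot.hand_in())"
```

```text
the job is handed in; nothing more can be done
None
```

I handed the job in at about 11 s of robot time: the last picture shows the anvil in the tray, the slim rod upright in the die with its collar on the top and released, and the thick rod still in the rack; the hand-in gave no verdict.

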